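# Press the lapped valve plate into the sprung edge clip

## Robot

A 6-joint arm with a two-finger parallel gripper is mounted at the origin on the work surface. World frame = base frame: x ahead of the robot, y to its left, z up, the work surface at z = 0. Lengths are in m, angles in rad, forces in N, time in s.
With the tool pointing down it reaches from about 0.35 to 0.8 m from the base axis. Payload 7.3 kg.
Tool frame: the origin (TCP) lies between the finger pads; the fingertips stand 25 mm ahead of it and the grasp point (between the pads) lies 6 mm ahead of it (r.tip_extent is the distance from the TCP to the fingertips, in m); z points along the fingers, y is the line along which they close (so a half turn about z gives the same grasp; the last joint's range is limited). The gripper opens to 85 mm and grips with 20 to 120 N. Pads are 22 mm wide; open, the fingers measure 114 mm over their backs; the gripper's body (76 mm by 85 mm) begins 54 mm behind the grasp point. The pads swing forward as they close: fully open they stand 13 mm farther back than shut.
Start: joints at [-1.252, 0.342, 1.524, -0, 1.275, -0.146], TCP at [0.235, -0.469, 0.256] pointing down, gripper open.
Joint ranges: [-2.53, 2.53], [-0.77, 2.02], [0.04, 2.7], [-1, 4.14], [0.28, 2.66], [-3.11, 3.11]. Speed limits (rad/s): [2.57, 2.57, 3.14, 3.14, 3.14, 3.14].

## Interface

Orientations are given as a unit quaternion [x, y, z, w].
In Python, from workcell import r, command_gripper, optics gives the robot as it stands. The module is installed in compiled form; this text tells all that it offers. Calls block until the motion is done:
- r.reach(position, orientation): joint-space move of the TCP to a pose.
- r.move_straight(position, orientation=None, speed=0.15, max_force=None): straight line of the TCP; orientation=None keeps the orientation; speed is the mean speed in m/s. With max_force (N) it stops when the force on the tool has changed by that much, and returns True; else False.
- r.movej(angles): joint-space move.
- command_gripper(opening, force=None): finger opening in m; force is the grip in N (None keeps the last); returns when the fingers have stopped.
- r.hold(seconds).
- r.solve_ik(position, orientation): joint angles nearest the present ones, or None.
- r.read_state(): the state.
- optics.get_image(name): name is "scene" or "top" or "wrist"; returns (picture, depth): 384x512x3 uint8, red, green, blue; 384x512 float32, m along the optical axis (not along the pixel's ray), 0 where there is no reading.
- optics.camera_model(name): a dict with "K" (3x3 intrinsics, pixels), "k1" (the pictures are not rectified: a ray, as slopes to the right and down, at radius r is drawn at 1 + k1 r^2 times it, then the intrinsics apply), "R" (3x3) and "t" (3): a world point X has camera coordinates R X + t; the wrist camera has in their place "tool_from_camera" (4x4, takes a point from camera to tool coordinates, whose origin is the TCP and whose axes are the flange's). Camera axes: x right, y down, z forward; pixel columns grow to the right and rows downward; lengths in m; the calibration is good to about 2 mm. A picture is of the moment at which its call begins: read the wrist's pose just before it. camera_model takes no time and is no camera call.
A pose or a line that the arm cannot do raises r.PlanningError and nothing moves.
- r.finish_job(): hands the job in; it is judged then, once.
The state is a dict: "time_s": time; "joint_positions": joint angles; "dq": joint speeds; "tau": joint torques, N m; "eef_pos": TCP position; "eef_rot": TCP orientation; "contact_force": force on the tool from outside, world axes, zero at the start; "torque": the same for the moment, N m; "grip_width": finger opening in m; "grip_force": force on a finger pad.
Only numpy, scipy, OpenCV 4.12 (cv2) and the standard library are available. Lean on these libraries where they do the work, as an engineer would, in place of code of your own. Each camera call takes 0.05 s, during which the arm holds its last target. There are 200 camera calls.

## Task

Take the bright, freshly lapped valve plate with the green rib out of its wooden rest and press its thin lower edge down between the brass jaws of the blue sprung edge clip until it is fully home on the clip's floor, then let go so that it stands upright in the clip, about centred along the jaws. Leave the rust-dark plate standing in its own rest.

Things in the scene. Friction and masses are not known exactly. Their poses are not given: they have to be found in the camera images.
- bright_plate_mid (a point): Centre of the loose bright steel plate, 0.31 kg: blade 6 mm thick (x), 80 wide (y), 90 high (z, up), black ports; the point is 45 mm above its thin lower edge. Grip from above the green rib along its top: 14 mm thick, 14 high, middle 38 mm above the point. It stands in a fixed wooden rest, 56 x 100 x 32 mm high, slot 8 mm wide, 22 deep: lift straight up to clear it.
- clip_seat (a point): Fixed blue sprung clip, 120 x 90 mm (x, y), 59 high. Point: middle of its floor, 15 mm above the bench, where the plate's lower edge is to rest. z up, y along the brass jaws (70 mm long), x across, the way they part. Jaw faces are upright to 22 mm above the floor, then flare 30 degrees to a mouth 27 mm wide at 44 mm. Plate y goes along clip y, either way round.
- jaw_near (a joint): Outward slide of one brass jaw, m: 0 shut (faces 2 mm apart), 0.002 when the plate is centred between them, 0.016 at most; the other jaw is alike and moves on its own. Springs: 2.5 N shut, 0.5 N more per mm. The plate's weight does not open them: pushing it in from above takes about 7 to 16 N, then the jaws hold it.
- dark_plate_mid (a point): Centre of a bystander: a plate of the same form and size, rust-brown with a dark iron rib, standing in a like wooden rest. It is to stay where it stands.
Not all that is in view belongs to the job. Leave any orange or red look-alike of the part that bears bright_plate_mid alone.

How it is judged:
By the outcome, as a careful person would: the job done as asked, in the order asked, and still so for the second after the job is handed in, with the robot touching nothing.
It also fails if it takes over 40 s, if anything falls off the work surface, if the arm or the gripper's body presses on something with over 40 N, if the wrist force passes 120 N, or if a joint passes its speed limit or range.

## Working session

There is one attempt and no reset: what is moved stays moved. The work goes in short steps, each a Python script; the robot and the scene stay as the last script left them, time stands still between calls to the robot, and variables do not carry over. Pictures are saved under pics/ and viewed, at most 10 in all, crops included, and the job is handed in when it is done.

```bash
mkdir -p pics; python3 - <<'E'
from workcell import r, optics
import cv2, numpy as np
ims=[]
for n in("scene","top"):
    p,d=optics.get_image(n); np.savez(f"pics/{n}.npz",p=p,d=d); cv2.imwrite(f"pics/{n}0.png",p[:,:,::-1])
    m=optics.camera_model(n); print(n,m['K'][0][0],m['k1'],-np.array(m['R']).T@np.array(m['t']),np.round(m['R'],2).tolist(),(d>0).mean())
print(r.read_state()['time_s'],r.read_state()['eef_rot'],optics.camera_model("wrist"))
E
```

```text
scene 356.6030509200196 0.0292340340357773 [ 1.02327676 -0.12560724  0.576958  ] [[0.12, 0.99, 0.02], [0.7, -0.07, -0.71], [-0.7, 0.1, -0.7]] 0.9960734049479166
top 451.50465737538804 -0.10984583927159393 [ 0.45078727 -0.05412888  1.16265051] [[-0.02, -1.0, -0.03], [-1.0, 0.02, -0.05], [0.05, 0.03, -1.0]] 0.996246337890625
0.1 [ 9.73118391e-01  2.30304396e-01 -5.56705906e-05 -6.92698686e-04] {'K': array([[318.36246199,   0.        , 259.38452864],
       [  0.        , 318.36246199, 197.94316249],
       [  0.        ,   0.        ,   1.        ]]), 'k1': -0.005676543004140983, 'tool_from_camera': array([[-2.22763861e-04, -9.50001352e-01, -3.12245706e-01,
         7.99627830e-02],
       [ 9.99999666e-01, -4.57120414e-04,  6.77355109e-04,
         3.74996910e-04],
       [-7.86222156e-04, -3.12245451e-01,  9.50001137e-01,
        -1.17941460e-01],
       [ 0.00000000e+00,  0.00000000e+00,  0.00000000e+00,
         1.00000000e+00]])}
```

View pics/top0.png

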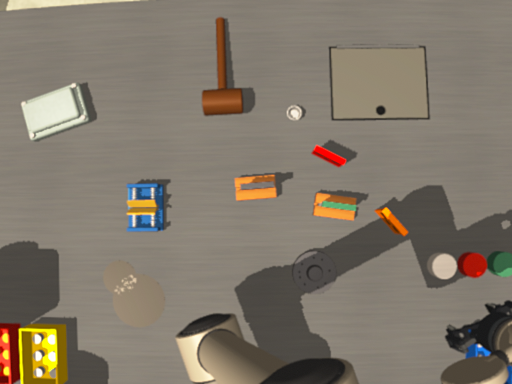

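View pics/scene0.png

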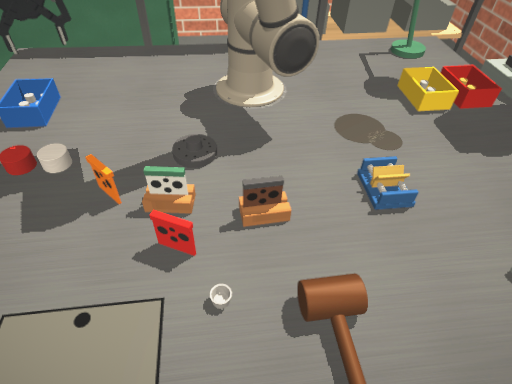

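The top view shows the green rib at about (338,207), the clip with brass jaws at about (144,207), and the dark plate at (257,187). The red and orange look-alikes are at (330,156) and (392,222). The scene view confirms all of these.

```bash
cat > h.py <<'E'
import numpy as np, cv2
from scipy.spatial.transform import Rotation as Ro
from workcell import r, command_gripper, optics
def pose(name):
    "camera model, cam->world R, camera centre"
    m=optics.camera_model(name); 
    if name!="wrist":
        R=np.array(m['R']).T; return m,R,-R@np.array(m['t'])
    s=r.read_state(); T=np.array(m['tool_from_camera']); Rt=Ro.from_quat(s['eef_rot']).as_matrix()
    return m,Rt@T[:3,:3],Rt@T[:3,3]+s['eef_pos']
def cast(uv,cam,z):
    m,R,c=cam; D=np.array([m['k1'],0,0,0,0.])
    # drawn = ray*(1+k1 r^2): OpenCV's own model
    n=cv2.undistortPoints(np.float64(uv).reshape(-1,1,2),np.array(m['K']),D).reshape(-1,2)
    d=np.c_[n,np.ones(len(n))]@R.T
    return c+d*((z-c[2])/d[:,2])[:,None]
def mask(p,lo,hi,box=None):
    h=cv2.cvtColor(p,cv2.COLOR_RGB2HSV); m=cv2.inRange(h,np.array(lo),np.array(hi))
    if box: 
        k=np.zeros_like(m); a,b,c,d=box; k[b:d,a:c]=255; m&=k
    return m
def biggest(m):
    c=max(cv2.findContours(m,cv2.RETR_EXTERNAL,cv2.CHAIN_APPROX_NONE)[0],key=cv2.contourArea); return c.reshape(-1,2)
def rect(xyz):
    c,wh,a=cv2.minAreaRect((xyz[:,:2]*1000).astype(np.float32))
    if wh[0]<wh[1]: a+=90   # angle of long side
    return np.array(c)/1000,np.round(sorted(wh),1),((a+90)%180-90)
def down(yaw): # tool z down, tool x at yaw
    return (Ro.from_euler('z',yaw)*Ro.from_euler('x',np.pi)).as_quat()
E
python3 - <<'E'
from h import *
p=np.load('pics/top.npz')['p'];cam=pose("top")
G=([40,60,40],[90,255,255]);Y=([15,100,90],[32,255,255]);B=([100,120,60],[125,255,255])
for n,c,box,z in(("rib",G,(310,190,362,225),.1),("brass",Y,(120,175,170,240),.059),("blue",B,(115,170,175,240),.04)):
    b=biggest(mask(p,*c,box)); print(n,cv2.boundingRect(b),*rect(cast(b,cam,z)))
s=np.load('pics/scene.npz')['p'];cam=pose("scene")
for n,c,box,z in(("rib",G,(140,160,192,182),.093),("brass",Y,(365,160,412,190),.059)):
    b=biggest(mask(s,*c,box)); print(n,cv2.boundingRect(b),*rect(cast(b,cam,z)))
d=np.load('pics/top.npz')['d']; print("depth",d[207,338],d[207,300],d[204,145],d[211,142])
E
```

```text
rib (322, 201, 35, 10) [ 0.47575439 -0.22730411] [13.  81.3] 80.86641693115234
brass (126, 200, 32, 15) [0.48115067 0.25295616] [34.8 78.4] 89.04613494873047
blue (127, 183, 36, 48) [0.48276865 0.25075732] [ 90.3 118.6] -0.35105133056640625
rib (144, 166, 41, 11) [ 0.47210452 -0.2297803 ] [26.8 83.4] 81.01107025146484
brass (371, 165, 39, 22) [0.49604831 0.24297763] [61.5 94.3] 89.76548767089844
depth 1.0599862 1.163731 1.1249237 1.1124258
```

```bash
python3 - <<'E'
from h import *
G=([40,60,40],[90,255,255]);Y=([15,100,90],[32,255,255]);B=([100,120,60],[125,255,255])
def look(n,xy,yaw,jobs):
    r.reach([*xy,.27],down(yaw)); r.hold(.15); cam=pose("wrist"); p,d=optics.get_image("wrist")
    cv2.imwrite(f"pics/{n}.png",p[:,:,::-1])
    for k,c,z in jobs:
        b=biggest(mask(p,*c)); print(k,cv2.boundingRect(b),*rect(cast(b,cam,z)))
best=min((y for y in np.radians([89.7,-90.3])),key=lambda y:abs(r.solve_ik([.48,.252,.27],down(y))[5]) if r.solve_ik([.48,.252,.27],down(y)) is not None else 99)
print(np.degrees(best),r.solve_ik([.48,.252,.27],down(best)))
look("clipw",(.481,.252),best,[("brass",Y,.059),("blue",B,.04)])
y=best+np.radians(-8.8)
look("ribw",(.4755,-.2275),y,[("rib",G,.1)])
print(r.read_state()['time_s'],r.read_state()['joint_positions'])
E
```

```text
89.7 [ 3.42050483e-01  3.63288765e-01  1.45356157e+00 -4.44089210e-16
  1.32474232e+00  3.47286471e-01]
brass (242, 132, 17, 69) [0.47165945 0.25706335] [16.6 73.1] 89.5472183227539
blue (203, 122, 113, 79) [0.48143286 0.25798532] [ 87.8 121.8] -0.3730010986328125
rib (252, 141, 15, 83) [ 0.47532208 -0.22755347] [13.6 79.8] 81.34624481201172
4.9417 [-5.90205575e-01  3.35328742e-01  1.49508344e+00  9.13947614e-05
  1.31117944e+00 -4.32797019e-01]
```

View pics/clipw.png

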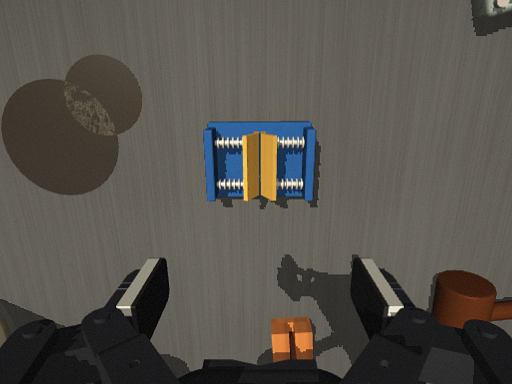

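View pics/ribw.png

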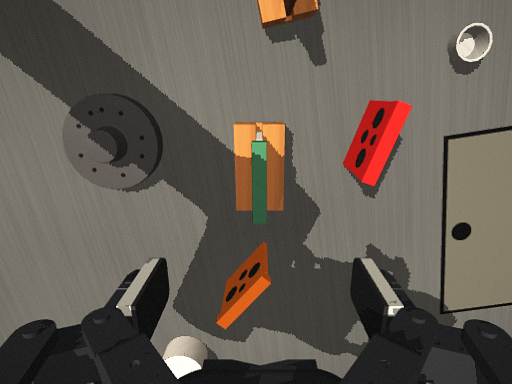

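Clip view: the jaws span columns 242–277, rows 132–201, and the mouth is at column 260. Allowing for the end faces seen in each view, the seat is at about (0.4815, 0.256). Rib view: the rib is at (252–267, 141–224), which agrees with the top view. Next I grasp and lift.

```bash
python3 - <<'E'
from h import *
q=down(np.radians(81.1)); x,y=.4753,-.2275
r.move_straight([x,y,.13],q); 
print("hit",r.move_straight([x,y,.099],q,speed=.08,max_force=15))
command_gripper(.0,90); s=r.read_state(); print(s['grip_width'],s['grip_force'])
f0=s['contact_force']
r.move_straight([x,y,.15],q,speed=.06); r.move_straight([x,y,.25],q)
r.move_straight([.4815,.256,.25],down(np.radians(89.7)),speed=.2); r.hold(.3)
s=r.read_state(); print(s['time_s'],s['grip_width'],f0,s['contact_force'],s['eef_pos'])
cam=pose("wrist");p,_=optics.get_image("wrist"); cv2.imwrite("pics/carry.png",p[:,:,::-1])
p,_=optics.get_image("scene"); cv2.imwrite("pics/carrys.png",cv2.resize(p[40:240,280:512,::-1],None,fx=3,fy=3))
E
```

```text
hit False
0.012059872195553076 88.40747952461243
11.9 0.012331008472774555 [-0.26961622  0.16551757  3.76107726] [-0.39199028 -0.17050769 -2.9107004 ] [0.48155375 0.25581706 0.25003267]
```

View pics/carry.png

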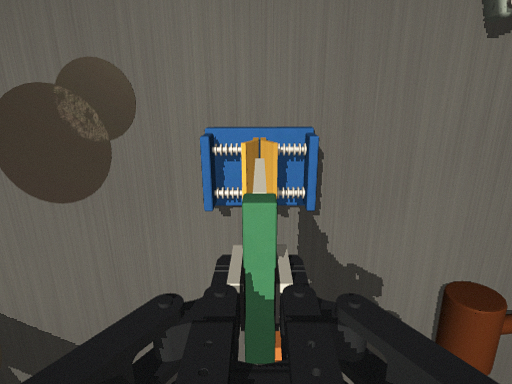

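View pics/carrys.png

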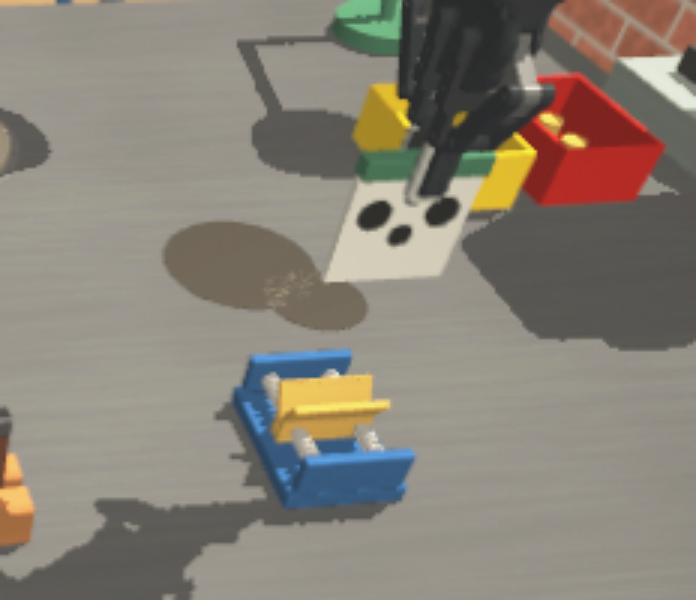

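The plate hangs upright, with its blade over the mouth (both at column 260) and 3 N of weight showing. Next I press it in.

```bash
python3 - <<'E'
from h import *
q=down(np.radians(89.7)); x,y=.4815,.256
r.move_straight([x,y,.165],q); r.hold(.2)
for z in(.13,.112,.106):
    hit=r.move_straight([x,y,z],q,speed=.03,max_force=28); s=r.read_state(); print(z,hit,s['eef_pos'],s['contact_force'],s['torque'],s['grip_width'])
    if hit: break
if not hit: 
    hit=r.move_straight([x,y,.098],q,speed=.015,max_force=16); s=r.read_state(); print("end",hit,s['eef_pos'],s['contact_force'],s['torque'])
p,_=optics.get_image("scene"); cv2.imwrite("pics/in.png",cv2.resize(p[100:240,330:450,::-1],None,fx=4,fy=4)); print(s['time_s'])
E
```

```text
0.13 False [0.48154058 0.25603625 0.13017761] [-0.38232232 -0.02861139 -3.20962687] [0.02470082 0.09267979 0.01978873] 0.01266330876852165
0.112 False [0.48121835 0.25594514 0.11142303] [-0.25982441  0.60840241 -3.86513562] [ 0.17982145 -0.11938524  0.08011851] 0.012314241977465173
0.106 False [0.48124122 0.2559444  0.10551119] [-0.62434349  0.22690551 -4.2769303 ] [ 0.18399477 -0.05368766  0.15919259] 0.012166967921708755
end True [0.48192682 0.25608209 0.10435768] [-1.14867757  0.58560234  4.87141048] [-0.00815868  0.15631441  0.13085289]
15.65
```

View pics/in.png

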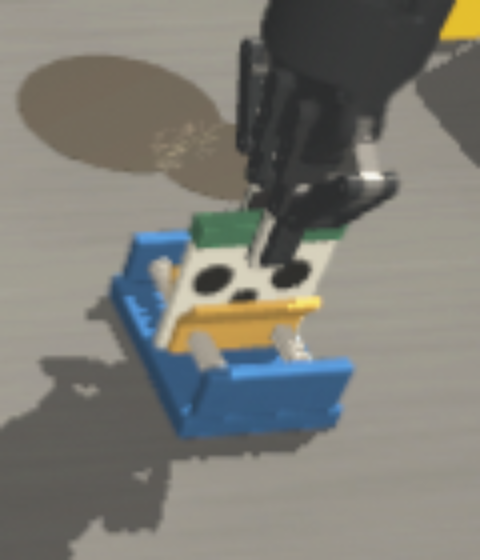

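The plate is between the jaws and stopped at TCP z 0.1044, against 0.104 expected at the floor. I'll press once more firmly to confirm, then release, retreat and measure.

```bash
python3 - <<'E'
from h import *
q=down(np.radians(89.7)); x,y=.4815,.256
hit=r.move_straight([x,y,.099],q,speed=.015,max_force=28); s=r.read_state(); print(hit,s['eef_pos'],s['contact_force'])
command_gripper(.05); r.move_straight([x,y,.2],q); r.reach([x,y,.27],q); r.hold(.2)
G=([40,60,40],[90,255,255]);Y=([15,100,90],[32,255,255])
cam=pose("wrist");p,_=optics.get_image("wrist"); cv2.imwrite("pics/outw.png",p[:,:,::-1])
for z in(.105,): print("rib wrist",*rect(cast(biggest(mask(p,*G)),cam,z)))
p,d=optics.get_image("scene"); cv2.imwrite("pics/outs.png",cv2.resize(p[100:240,130:450,::-1],None,fx=2.4,fy=2.4))
m,R,c=pose("scene"); b=biggest(mask(p,*G,(350,100,450,200)))
mm=mask(p,*G,(350,100,450,200))>0; v,u=np.nonzero(mm); cam=(m,R,c)
X=cast(np.c_[u,v],cam,0)-c; X=X/(X@R[:,2])[:,None]*d[v,u][:,None]+c
print("rib z range by depth",np.percentile(X[:,2],[2,50,98]),"y",np.percentile(X[:,1],[1,99]),"x",np.percentile(X[:,0],[2,98]))
print(r.read_state()['time_s'])
E
```

```text
True [0.4821747  0.2560894  0.10433754] [-2.17152673 -0.63797064  7.1909772 ]
rib wrist [0.48141428 0.25579309] [13.6 80.9] -89.82870399951935
rib z range by depth [0.09338456 0.10436072 0.10721815] y [0.21520313 0.29284524] x [0.47489867 0.48924581]
17.875
```

View pics/outs.png

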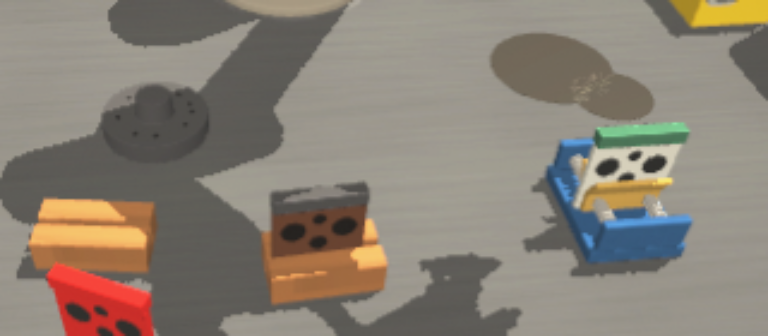

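View pics/outw.png

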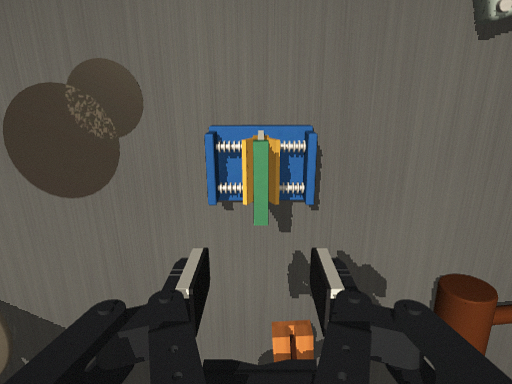

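The plate stands upright in the clip. Its rib top is at about 0.105 m, as it should be when home on the floor. It is centred at y 0.256 along the jaws, and the dark plate is still in its own rest.

```bash
python3 -c "
from workcell import r
print(r.finish_job())"
```

```text
the job is handed in; nothing more can be done
None
```

The bright plate is pressed home on the clip's floor, released, upright and about centred along the jaws; the dark plate is still in its rest, and I handed the job in at about 18 s.

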